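# Purge the cell, then open the light shutter through the guards

### The arm

A 6-joint arm with a two-finger parallel gripper is mounted at the origin on the work surface. World frame = base frame: x ahead of the robot, y to its left, z up, the work surface at z = 0. Lengths are in m, angles in rad, forces in N, time in s.
With the tool pointing down it reaches from about 0.375 to 0.9 m from the base axis. Payload 3.1 kg.
Tool frame: the origin (TCP) lies midway between the tips of the shut fingers; the grasp point (between the pads) lies 19 mm behind it; y points along the fingers, x is the direction in which the jaws open and shut, and the axes are right-handed (so a half turn about y gives the same grasp; the last joint's range is limited). The gripper opens to 87 mm and grips with 3 to 60 N. Pads are 19 mm wide; open, the fingers measure 117 mm over their backs; the gripper's body (75 mm by 190 mm) begins 51 mm behind the grasp point.
Start: joints at [-1.282, 0.527, 1.433, -0, 1.181, -0.178], TCP at [0.281, -0.558, 0.223] pointing down, gripper open.
Joint ranges: [-3.08, 3.08], [-0.75, 2.2], [0.22, 2.44], [-1.43, 4.57], [0, 2.65], [-2.85, 2.85]. Speed limits (rad/s): [2.79, 2.79, 3.14, 3.14, 3.14, 3.14].

### API

Orientations are given as a unit quaternion [x, y, z, w].
In Python, from rig import * gives the robot as it stands.
- The arm moves only by the tool jog_arm, never from a script. Its argument "series" is a list of rows, each a list of 7 numbers: the shift along the tool's x, y, z in mm, then the turn, a rotation vector about the tool's x, y, z in rad, then the gripper's target within -1 to 1 (shut at 1, half-way at 0, fully open at -1). A call has 1 to 20 rows; each row is the pose to reach, as a shift and turn from the pose commanded when the call began, along the tool's axes at that moment; what a row does not reach only later rows make up. A row lasts 1/8 s, in which the tool goes at most 62.5 mm and 10.7 degrees, less where a joint would pass 70% of its speed; a pose out of reach is approached as far as the arm can. A call with a gripper value outside its range is refused whole. The fingers move at their own pace and stop on an object; "grip_force" is the grip in N (left out, the last holds). Time passes only in rows, so rows that repeat a pose let the fingers close. It gives the time, the measured TCP pose, the force and the opening at its end, in the units of the state.
- get_obs(): the state, without advancing time (a new reading comes with each control period).
- camera(name): name is "side" or "top"; returns a dict with "img" (384x512x3 uint8, red, green, blue), "depth" (384x512 float32, m along the optical axis (not along the pixel's ray), 0 where there is no reading), "camera_matrix" (3x3 intrinsics, pixels), "D" ([k1, k2, p1, p2, k3] as OpenCV has them; the pictures are not rectified), "rvec" (rotation vector, rad) and "tvec" (3), from world to camera coordinates, as OpenCV has them. Camera axes: x right, y down, z forward; pixel columns grow to the right and rows downward; lengths in m; the calibration is good to about 2 mm. A picture is of the moment at which its call begins.
- hand_in(): hands the job in, once; it reports no verdict.
The state is a dict: "time": time; "q": joint angles; "joint_velocities": joint speeds; "joint_torque": joint torques, N m; "position": TCP position; "tool_rot": TCP orientation; "ft_force": force on the tool from outside, world axes, zero at the start; "moment": the same for the moment, N m; "grip_width": finger opening in m.
Only numpy, scipy, OpenCV 4.12 (cv2) and the standard library are available. Lean on these libraries where they do the work, as an engineer would, in place of code of your own. Each camera call takes 0.05 s, during which the arm holds its last target.

### The job

Start the light test on the cell: reach down through the window of the purge valve's yellow guard and press the blue lever fully down, and only then reach through the other guard's window and press the red shutter lever fully down. Do not touch either guard at any time, leave everything else on the bench where it is, and finish with the hand clear and both levers down.

Things in the scene. Friction and masses are not known exactly. Their poses are not given: they have to be found in the camera images.
- purge_lever (a joint): Lever of the gas purge valve (blue pad): 0 = fully up, grows as the pad is pressed down, at 0.44 rad = against its bottom stop (start 0 to 0.08). No spring: it turns stiffly, about 4 to 5 N straight down on the pad moves it, and it stays where it is left.
- purge_pad (a point): Centre of the top face of the blue pad (round, 38 mm across, 10 thick) on the lever under the window, within 6 mm of the window's centre line; about 82 mm above the bench when up, 60 when fully down. The hinge lies 50 mm from it towards the guard's +x: up, the pad slopes 13 degrees, its -x side higher; down, 13 degrees the other way. Housing below: 36 mm high.
- purge_guard: Fixed guard box over the gas purge valve (blue pad, grey housing): bluish clear walls on all four sides, flat yellow top frame 130 (x) x 120 (y) mm, 6 mm thick, top face 90 mm (screw heads 92) above the bench. Only way in: the window in the top, 84 mm along its x by 74 along its y, centred over the origin. Origin on the bench, centre of the box; z up, x to the back (where the brass hose fitting sticks out 50 mm). May be the left or right one.
- shutter_lever (a joint): Lever of the lamp's light shutter (red pad): 0 = fully up, grows as the pad is pressed down, at 0.44 rad = against its bottom stop (start 0 to 0.08). No spring: it turns stiffly, about 4 to 5 N straight down on the pad moves it, and it stays where it is left.
- shutter_pad (a point): Centre of the top face of the red pad (round, 38 mm across, 10 thick) on the lever under the window, within 6 mm of the window's centre line; about 82 mm above the bench when up, 60 when fully down. The hinge lies 50 mm from it towards the guard's +x: up, the pad slopes 13 degrees, its -x side higher; down, 13 degrees the other way. Housing below: 36 mm high.
- shutter_guard: Fixed guard box over the light shutter (red pad, black housing): bluish clear walls on all four sides, flat yellow top frame 130 (x) x 120 (y) mm, 6 mm thick, top face 90 mm (screw heads 92) above the bench. Only way in: the window in the top, 84 mm along its x by 74 along its y, centred over the origin. Origin on the bench, centre of the box; z up, x to the back (where the black lamp barrel sticks out 45 mm). May be the left or right one.
- cell_lid: Loose white cell lid, 62 mm diameter, 32 mm tall with its two electrode stubs, between the guards. Origin: centre of its underside. Leave alone.
- vial: Loose amber vial with black cap, 26 mm diameter, 52 mm tall, between the guards towards the robot. Origin: centre of its underside. Leave alone.
- beaker: Loose small glass beaker, 54 mm diameter, 70 mm tall, between the guards towards the back. Origin: centre of its underside. Leave alone.
- clip: Loose red crocodile clip, about 70 x 10 x 18 mm, lying left of the left guard. Origin: under its middle. Leave alone.
- screwdriver: Loose screwdriver, 160 mm long, handle 26 mm thick, lying crosswise behind the beaker. Origin: under its middle. Leave alone.
- reagent: Loose glass reagent bottle, 48 mm diameter, 80 mm tall, standing right of the right guard. Origin: centre of its underside. Leave alone.

How it is judged:
By the outcome, as a careful person would: the job done as asked, in the order asked, and still so for the second after the job is handed in, with the robot touching nothing.
It also fails if it takes over 40 s, if anything falls off the work surface, if the arm or the gripper's body presses on something with over 40 N, if the wrist force passes 120 N, or if a joint passes its speed limit or range.

## Working session

There is one attempt and no reset: what is moved stays moved. The work goes in short steps, Python scripts to look and compute and a tool call to move; the robot and the scene stay as the last step left them, time stands still between calls to the robot, and variables do not carry over. Pictures are saved under pics/ and viewed, and the job is handed in when it is done.

Besides the shell and the picture viewer there is one more tool, called after "Emit:" by a JSON object that holds its "method" and its "body". jog_arm: Moves the arm, as the interface text tells. Its arguments: {"type":"object","properties":{"series":{"type":"array","items":{"type":"array","items":{"type":"number"}}},"grip_force":{"type":"number"}},"required":["series"]}

```bash
mkdir -p pics; python3 - <<'E'
from rig import *
import cv2, numpy as np, pickle
o=get_obs(); print({k:np.round(v,4) for k,v in o.items()})
d={}
for n in("top","side"):
    c=camera(n); d[n]=c; cv2.imwrite(f"pics/{n}0.png",cv2.resize(c["img"][:,:,::-1],(800,600),interpolation=cv2.INTER_CUBIC))
    print(n,c["camera_matrix"],c["D"],c["rvec"],c["tvec"])
pickle.dump(d,open("c0.pkl","wb"))
E
```

```text
{'time': np.float64(0.0), 'q': array([-1.2825,  0.5284,  1.4339, -0.    ,  1.1814, -0.1785]), 'joint_velocities': array([-0.0013, -0.0007, -0.0005, -0.0001, -0.0002,  0.0025]), 'joint_torque': array([ 5.00000e-04, -4.40030e+01, -1.76593e+01,  6.35000e-02,
        5.84000e-02, -2.00000e-04]), 'position': array([ 0.2811, -0.5574,  0.2216]), 'tool_rot': array([-0.6016,  0.3714, -0.3702,  0.6026]), 'ft_force': array([ 0.6698,  0.2424, -0.3625]), 'moment': array([-0.0376, -0.0059, -0.0112]), 'grip_width': np.float64(0.0867)}
top [[438.01304896   0.         251.73672479]
 [  0.         438.01304896 186.99000267]
 [  0.           0.           1.        ]] [0.04141902 0.         0.         0.         0.        ] [ 2.13389339 -2.11605974  0.2155146 ] [-0.00295712  0.58502311  1.35047121]
side [[418.92602152   0.         252.71574246]
 [  0.         418.92602152 191.42236007]
 [  0.           0.           1.        ]] [-0.02744021  0.          0.          0.          0.        ] [ 0.12147594 -2.73357253  1.44422653] [0.55555847 0.09746147 1.18913916]
```

View pics/top0.png

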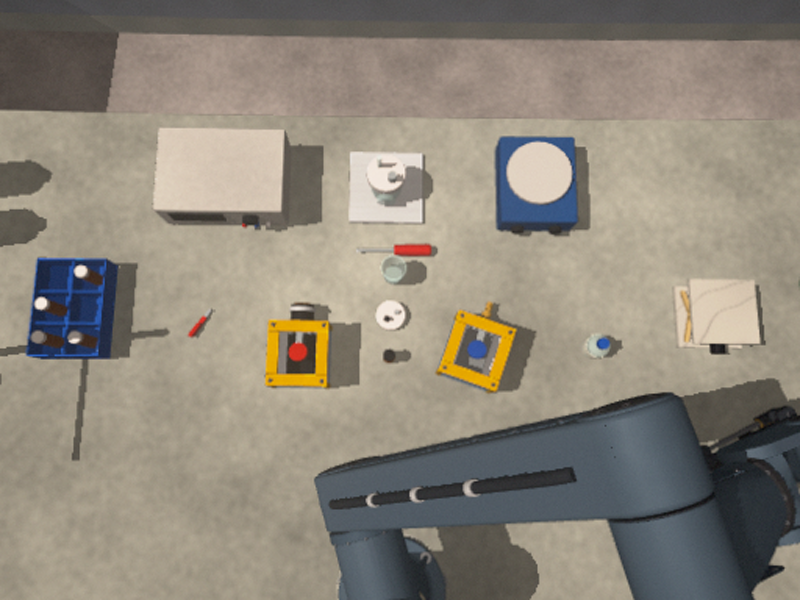

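View pics/side0.png

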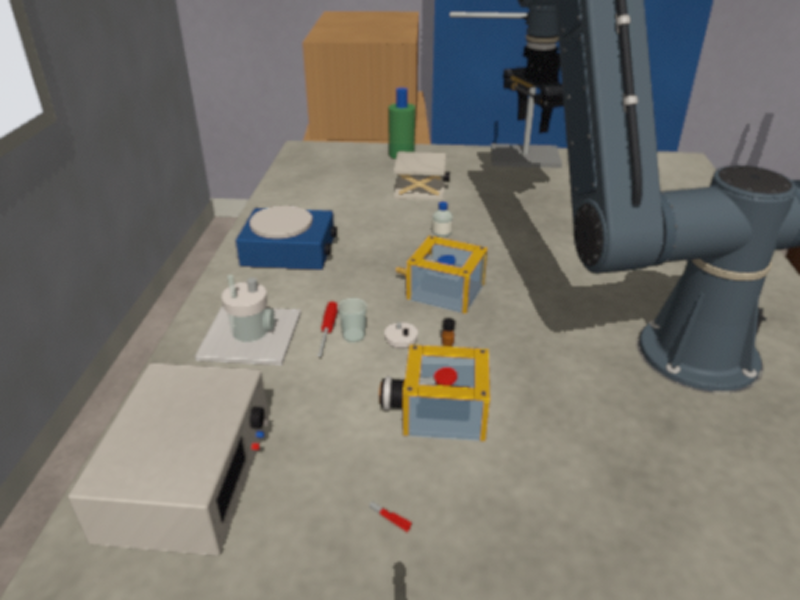

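Top view: the red (shutter) guard is at about (298,352), with the blue (purge) guard rotated at about (478,350). I'll enlarge both.

```bash
python3 - <<'E'
import cv2, numpy as np, pickle
d=pickle.load(open("c0.pkl","rb"))
def crop(n,u,v,w,h,s): 
    return cv2.resize(d[n]["img"][v:v+h,u:u+w,::-1],None,fx=s,fy=s,interpolation=cv2.INTER_NEAREST)
a=crop("top",275,190,65,66,9);b=crop("top",163,190,56,66,9)
cv2.imwrite("pics/t1.png",a);cv2.imwrite("pics/t2.png",b)
cv2.imwrite("pics/s1.png",crop("side",248,148,70,55,10));cv2.imwrite("pics/s2.png",crop("side",240,216,80,70,8))
E
```

```text
(no output)
```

View pics/t1.png

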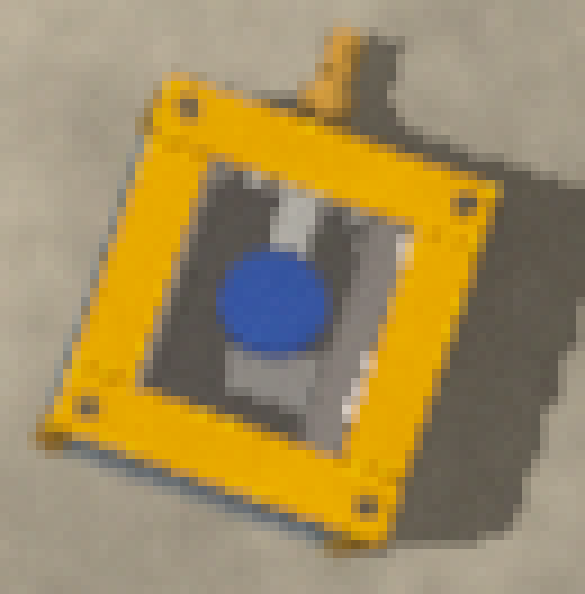

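View pics/t2.png

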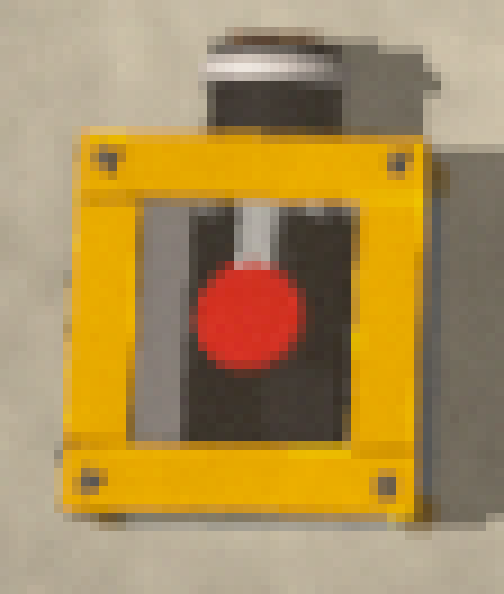

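View pics/s1.png

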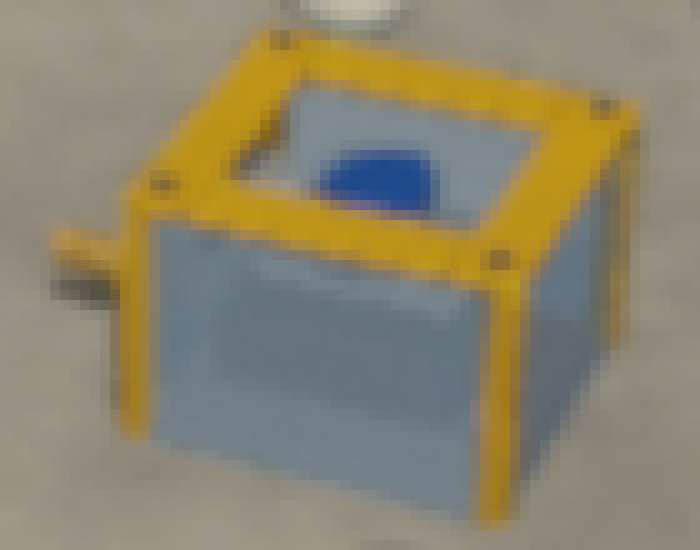

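View pics/s2.png

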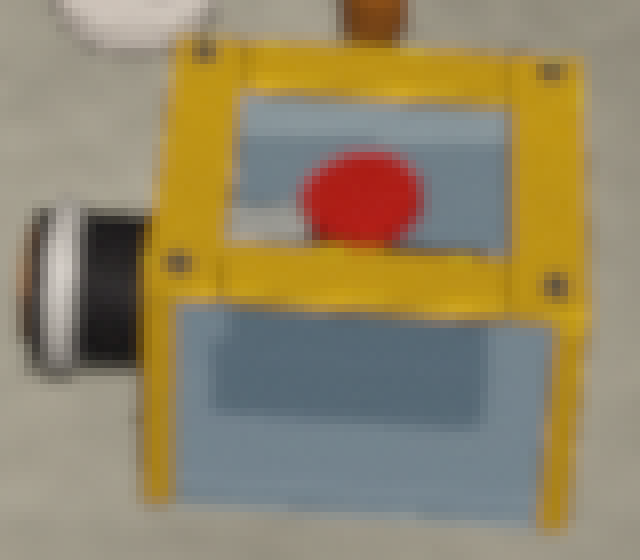

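```bash
cat > h.py <<'E'
import cv2, numpy as np, pickle
from scipy.optimize import least_squares
def proj(c,P): return cv2.projectPoints(np.asarray(P,float).reshape(-1,1,3),c["rvec"],c["tvec"],c["camera_matrix"],c["D"])[0].reshape(-1,2)
def atz(c,uv,z):
    n=cv2.undistortPoints(np.array(uv,float).reshape(-1,1,2),c["camera_matrix"],c["D"]).reshape(-1,2)
    R=cv2.Rodrigues(c["rvec"])[0]; C=-R.T@np.ravel(c["tvec"])
    r=np.c_[n,np.ones(len(n))]@R
    return C+r*((z-C[2])/r[:,2])[:,None]
def px(p,s,o): return (np.array(p,float)+.5)/s-.5+np.array(o)
E
python3 - <<'E'
from h import *
d=pickle.load(open("c0.pkl","rb"))
sg=np.array([[1,1],[1,-1],[-1,-1],[-1,1]])  # BL BR FR FL
T={}
T['blue']=dict(scT=px([(189,106),(465,204),(366,506),(88,406)],9,(275,190)),coT=px([(165,75),(503,182),(385,547),(47,430)],9,(275,190)),
 scS=px([(164,184),(281,42),(604,106),(499,260)],10,(248,148)),padT=px([(273,303)],9,(275,190)))
T['red']=dict(scT=px([(107,160),(399,164),(386,485),(90,481)],9,(163,190)),coT=px([(82,132),(430,137),(415,515),(65,512)],9,(163,190)),
 scS=px([(178,262),(204,50),(552,70),(555,286)],8,(240,216)),padT=px([(249,316)],9,(163,190)),padS=px([(362,200)],8,(240,216)))
def pts(q,a,b,z):
    l=sg*[a,b]; c,s=np.cos(q[2]),np.sin(q[2]); return np.c_[q[0]+l[:,0]*c-l[:,1]*s,q[1]+l[:,0]*s+l[:,1]*c,np.full(4,z)]
for k,t in T.items():
    for mode in('T','S','TS'):
        def f(v):
            r=[]
            if 'T' in mode:
                r+=[proj(d['top'],pts(v,v[3],v[4],.092))-t['scT'],proj(d['top'],pts(v,.065,.06,.09))-t['coT']]
            if 'S' in mode: r+=[proj(d['side'],pts(v,v[3],v[4],.092))-t['scS']]
            return np.concatenate(r).ravel()
        x0=np.r_[atz(d['top'],t['scT'],.092).mean(0)[:2],0,.054,.05]
        s=least_squares(f,x0); print(k,mode,np.round(s.x,4),'rms px',np.sqrt(np.mean(s.fun**2)).round(2))
    q=s.x; p=atz(d['top'],t['padT'],.08)[0]; c,sn=np.cos(q[2]),np.sin(q[2]); e=p[:2]-q[:2]
    print(' pad',p,'local',e@[c,sn],e@[-sn,c])
    if 'padS' in t: p=atz(d['side'],t['padS'],.08)[0]; e=p[:2]-q[:2]; print(' padS',p,'local',e@[c,sn],e@[-sn,c])
    for n,u in (('top',t['padT'][0]),):
        i=np.round(u).astype(int); print(' depth',d[n]['depth'][i[1]-1:i[1]+2,i[0]-1:i[0]+2])
# others tops
for n,u,z in(('vial',(389,355),.052),('lid',(390,315),.02),('beaker',(394,268),.07),('reagent',(600,345),.08)):
    print(n,atz(d['top'],[np.array(u)*.64],z)[0])
E
```

```text
blue T [ 0.4652 -0.1634 -0.3282  0.0548  0.0499] rms px 0.25
blue S [ 0.4674 -0.1621 -0.328   0.0546  0.0499] rms px 0.1
blue TS [ 0.4659 -0.1633 -0.3282  0.0547  0.05  ] rms px 0.33
 pad [ 0.46726314 -0.1638885   0.08      ] local 0.0014487223578177485 -0.00011680322544730376
 depth [[1.3639978 1.3660954 1.3671273]
 [1.3616847 1.3635846 1.3727919]
 [1.3642833 1.3626033 1.3682696]]
red T [ 0.4567  0.191  -0.007   0.0548  0.05  ] rms px 0.15
red S [ 0.4586  0.1924 -0.0087  0.0548  0.05  ] rms px 0.01
red TS [ 0.4576  0.1913 -0.0077  0.0548  0.05  ] rms px 0.3
 pad [0.45976571 0.19180835 0.08      ] local 0.0022107325447187926 0.0004867730026888656
 padS [0.46100793 0.19590879 0.08      ] local 0.003421389744977796 0.004596643031270172
 depth [[1.358994  1.3542277 1.3601904]
 [1.3526926 1.3587254 1.3570303]
 [1.352574  1.3594449 1.3527739]]
vial [0.45618094 0.00974492 0.052     ]
lid [0.54330037 0.00825185 0.02      ]
beaker [0.63285555 0.00109558 0.07      ]
reagent [ 0.47726134 -0.40972456  0.08      ]
```

```bash
cat >> h.py <<'E'
from scipy.spatial.transform import Rotation as Ro
def plan(pos,quat,tx,ty,tz,xyaw):
    R=Ro.from_quat(quat); d=R.inv().apply(np.array([tx,ty,tz])-pos)*1000
    x=np.array([np.cos(xyaw),np.sin(xyaw),0]);y=np.array([0,0,-1.]);Rt=Ro.from_matrix(np.c_[x,y,np.cross(x,y)])
    return np.round(d,1),np.round((R.inv()*Rt).as_rotvec(),3)
E
python3 - <<'E'
from h import *; from rig import get_obs
o=get_obs(); print(plan(np.array([.281,-.558,.223]),o["tool_rot"],.4616,-.1612,.18,-.328))
E
```

```text
(array([-273. ,   43.6,  339.8]), array([-0.001, -0.776, -0.002]))
```

Emit:
{"method": "jog_arm", "body": {"series": [[-23,0,28,0,-0.065,0,1],[-46,0,57,0,-0.13,0,1],[-69,0,85,0,-0.195,0,1],[-92,5,113,0,-0.26,0,1],[-115,10,142,0,-0.325,0,1],[-137,15,170,0,-0.39,0,1],[-160,20,198,0,-0.455,0,1],[-183,25,227,0,-0.52,0,1],[-206,30,255,0,-0.585,0,1],[-229,35,283,0,-0.65,0,1],[-252,40,312,0,-0.715,0,1],[-273,43.6,339.8,0,-0.776,0,1],[-273,43.6,339.8,0,-0.776,0,1],[-273,43.6,339.8,0,-0.776,0,1],[-273,43.6,339.8,0,-0.776,0,1],[-273,43.6,339.8,0,-0.776,0,1]], "grip_force": 20}}

```text
time: 2.1
position: [0.4617, -0.1623, 0.179]
tool_rot: [0.698, -0.116, 0.116, -0.697]
ft_force: [1.0, -0.4, 0.9]
grip_width: 0.0002
```

```bash
python3 - <<'E'
from h import *; from rig import *
o=get_obs(); print(plan(o["position"],o["tool_rot"],.4616,-.1612,.18,-.328)); print({k:np.round(v,4) for k,v in o.items()})
d={n:camera(n) for n in("top","side")}; pickle.dump(d,open("c1.pkl","wb"))
a=cv2.resize(d["top"]["img"][150:300,230:400,::-1],(400,353)); b=cv2.resize(d["side"]["img"][60:260,200:370,::-1],(400,470))
cv2.imwrite("pics/m1.png",np.hstack([np.vstack([a,np.zeros((117,400,3),np.uint8)]),b]))
E
```

```text
(array([-0.4, -1. ,  1. ]), array([ 0.   , -0.002,  0.   ]))
{'time': np.float64(2.1), 'q': array([-5.6680e-01,  4.1100e-01,  1.8133e+00, -1.0000e-04,  9.1700e-01,
       -2.3710e-01]), 'joint_velocities': array([ 0.0025, -0.0005,  0.0002, -0.0002,  0.0004,  0.0005]), 'joint_torque': array([ 7.88000e-02, -3.42532e+01, -1.33785e+01,  5.44000e-02,
        5.41000e-02, -2.00000e-04]), 'position': array([ 0.4617, -0.1623,  0.179 ]), 'tool_rot': array([ 0.6976, -0.116 ,  0.1161, -0.6975]), 'ft_force': array([ 1.0494, -0.4356,  0.8807]), 'moment': array([-0.0342,  0.0006,  0.0158]), 'grip_width': np.float64(0.0002)}
```

View pics/m1.png

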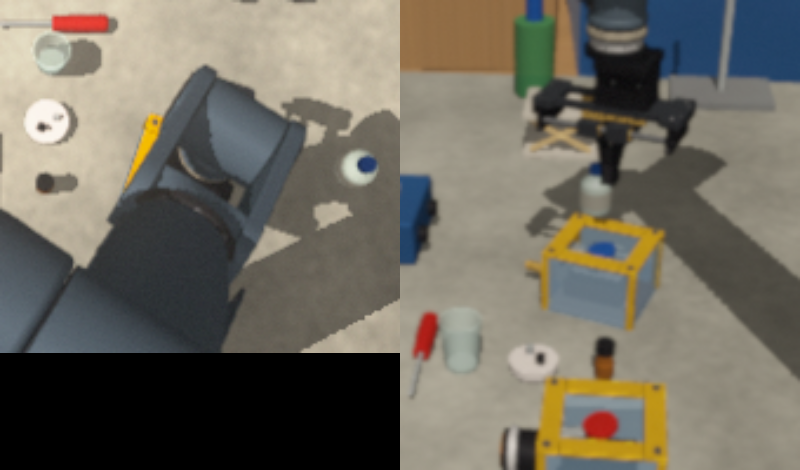

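Hand is shut and above the purge guard window with measured pose as planned. Descending, then pressing slowly.

Emit:
{"method": "jog_arm", "body": {"series": [[0,20,1,0,0,0,1],[0,45,1,0,0,0,1],[0,70,1,0,0,0,1],[0,82,1,0,0,0,1],[0,88,1,0,0,0,1],[0,92,1,0,0,0,1],[0,96,1,0,0,0,1],[0,100,1,0,0,0,1]]}}

```text
time: 3.2
position: [0.4619, -0.1603, 0.0793]
tool_rot: [0.698, -0.115, 0.115, -0.698]
ft_force: [-2.6, 0.6, 4.1]
grip_width: 0.0006
```

Emit:
{"method": "jog_arm", "body": {"series": [[0,3,0,0,0,0,1],[0,6,0,0,0,0,1],[0,9,0,0,0,0,1],[0,12,0,0,0,0,1],[0,15,0,0,0,0,1],[0,17,0,0,0,0,1],[0,17,0,0,0,0,1]]}}

```text
time: 4.08
position: [0.4622, -0.1604, 0.0616]
tool_rot: [-0.698, 0.115, -0.116, 0.698]
ft_force: [-1.4, 0.5, 2.6]
grip_width: 0.0006
```

Emit:
{"method": "jog_arm", "body": {"series": [[0,1,0,0,0,0,1],[0,2,0,0,0,0,1],[0,2,0,0,0,0,1]]}}

```text
time: 4.45
position: [0.4626, -0.1606, 0.0609]
tool_rot: [0.698, -0.115, 0.116, -0.697]
ft_force: [-4.8, 1.6, 11.6]
grip_width: 0.0003
```

Emit:
{"method": "jog_arm", "body": {"series": [[0,1,0,0,0,0,1],[0,2,0,0,0,0,1],[0,2,0,0,0,0,1],[0,2,0,0,0,0,1]]}}

```text
time: 4.95
position: [0.4626, -0.1606, 0.0604]
tool_rot: [0.698, -0.115, 0.116, -0.697]
ft_force: [-7.5, 2.8, 24.8]
grip_width: 0.0003
```

The force climbs stiffly (25 N with almost no travel), so the lever is against its stop. Lifting straight out, then checking.

Emit:
{"method": "jog_arm", "body": {"series": [[0,-5,0,0,0,0,1],[0,-15,0,0,0,0,1],[0,-35,0,0,0,0,1],[0,-60,0,0,0,0,1],[0,-90,0,0,0,0,1],[0,-120,0,0,0,0,1],[0,-122,0,0,0,0,1],[0,-122,0,0,0,0,1]]}}

```text
time: 5.95
position: [0.4624, -0.1606, 0.1798]
tool_rot: [0.698, -0.115, 0.116, -0.698]
ft_force: [-0.3, 0.5, 0.1]
grip_width: 0.0007
```

```bash
python3 - <<'E'
from h import *; from rig import *
o=get_obs(); print(plan(o["position"],o["tool_rot"],.4577-.005,.1927,.18,-.008)); print(o["position"],o["ft_force"])
c=camera("side"); a=c["img"][148:203,248:318,::-1]; b=pickle.load(open("c0.pkl","rb"))["side"]["img"][148:203,248:318,::-1]
cv2.imwrite("pics/m2.png",cv2.resize(np.hstack([b,a]),None,fx=5.7,fy=5.7,interpolation=cv2.INTER_NEAREST))
E
```

```text
(array([-1.231e+02, -3.000e-01,  3.313e+02]), array([ 0.   , -0.32 ,  0.001]))
[ 0.46244367 -0.16059655  0.17978944] [-0.31734226  0.50506775  0.13511876]
```

View pics/m2.png

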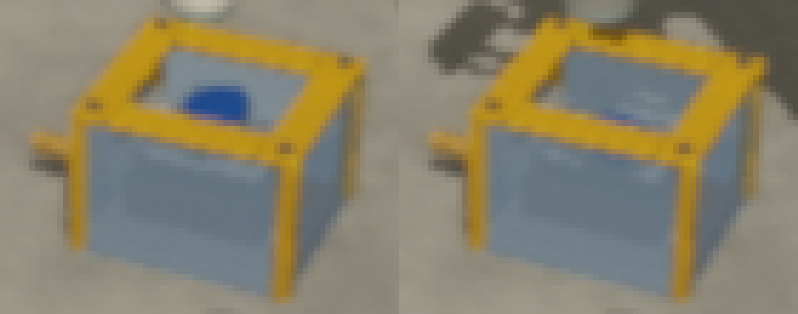

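Blue pad has dropped out of sight (only a sliver at about (620,115)); guard unmoved. Moving over to the red guard at height.

Emit:
{"method": "jog_arm", "body": {"series": [[-12,0,33,0,-0.03,0,1],[-25,0,66,0,-0.06,0,1],[-37,0,99,0,-0.1,0,1],[-49,0,133,0,-0.13,0,1],[-62,0,166,0,-0.16,0,1],[-74,0,199,0,-0.19,0,1],[-86,0,232,0,-0.22,0,1],[-99,0,265,0,-0.26,0,1],[-111,0,298,0,-0.29,0,1],[-123,0,331.3,0,-0.32,0,1],[-123,0,331.3,0,-0.32,0,1],[-123,0,331.3,0,-0.32,0,1]]}}

```text
time: 7.5
position: [0.4519, 0.1924, 0.179]
tool_rot: [0.707, -0.004, 0.002, -0.707]
ft_force: [0.3, -0.0, -0.8]
grip_width: 0.0005
```

```bash
python3 - <<'E'
from h import *; from rig import *
o=get_obs(); print(plan(o["position"],o["tool_rot"],.4577-.005,.1927,.18,-.008)); print(o["position"],o["ft_force"])
c=camera("top"); s=camera("side"); 
# predicted pad rim up/down
g=np.array([.4663,-.1628]);yw=-.328;R=np.array([[np.cos(yw),-np.sin(yw)],[np.sin(yw),np.cos(yw)]])
a=np.linspace(0,2*np.pi,60)
def rim(z,t): # t>0: -x side lower
    l=np.c_[.0015+.019*np.cos(a)*np.cos(t),.019*np.sin(a)]; return np.c_[l@R.T+g,z+.019*np.cos(a)*np.sin(t)]
out=[]
for im,u,v in((c,275,190),(s,248,148)):
    k=cv2.resize(im["img"][v:v+66,u:u+65,::-1],None,fx=6,fy=6,interpolation=cv2.INTER_NEAREST)
    p=((proj(im,rim(.060,.22))-[u,v]+.5)*6).astype(int); k2=k.copy(); cv2.polylines(k2,[p],True,(0,255,0),1); out.append(np.vstack([k,k2])[:, :])
cv2.imwrite("pics/m3.png",cv2.resize(np.hstack(out),(590,600)))
E
```

```text
(array([ 0.8, -1. ,  0.4]), array([ 0.001,  0.   , -0.002]))
[0.45188525 0.19235095 0.17899481] [ 0.29885339 -0.02556242 -0.76739443]
```

View pics/m3.png

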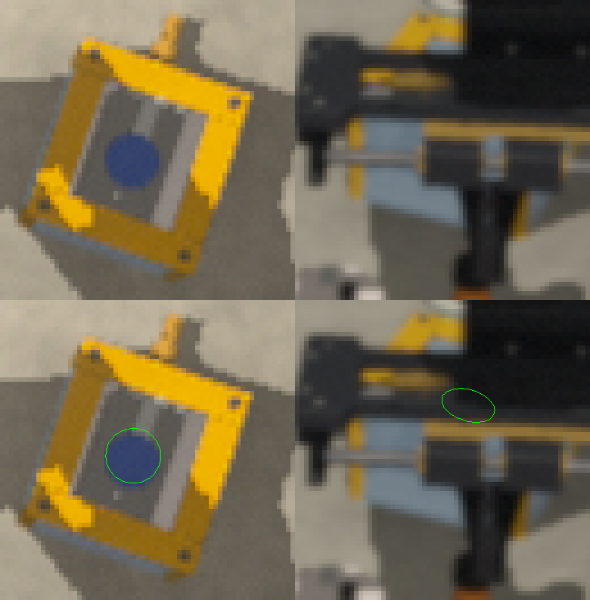

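Blue pad's top rim was at about row 168 in the side view, against 167.4 predicted for fully down. Along with the hard stop, that confirms it. Now pressing red.

Emit:
{"method": "jog_arm", "body": {"series": [[1,20,0,0,0,0,1],[1,45,0,0,0,0,1],[1,70,0,0,0,0,1],[1,82,0,0,0,0,1],[1,88,0,0,0,0,1],[1,92,0,0,0,0,1],[1,96,0,0,0,0,1],[1,100,0,0,0,0,1],[1,103,0,0,0,0,1],[1,106,0,0,0,0,1],[1,109,0,0,0,0,1],[1,112,0,0,0,0,1],[1,115,0,0,0,0,1],[1,117,0,0,0,0,1],[1,117,0,0,0,0,1]]}}

```text
time: 9.48
position: [0.4534, 0.1928, 0.0626]
tool_rot: [0.707, -0.003, 0.003, -0.707]
ft_force: [-2.4, 0.5, 2.6]
grip_width: 0.0003
```

Emit:
{"method": "jog_arm", "body": {"series": [[0,1,0,0,0,0,1],[0,2,0,0,0,0,1],[0,3,0,0,0,0,1],[0,4,0,0,0,0,1],[0,4,0,0,0,0,1]]}}

```text
time: 10.1
position: [0.4538, 0.1928, 0.0608]
tool_rot: [-0.707, 0.002, -0.003, 0.707]
ft_force: [-7.3, -0.6, 19.2]
grip_width: 0.0006
```

Emit:
{"method": "jog_arm", "body": {"series": [[0,1,0,0,0,0,1],[0,1,0,0,0,0,1],[0,1,0,0,0,0,1]]}}

```text
time: 10.48
position: [0.4538, 0.1928, 0.0606]
tool_rot: [-0.707, 0.002, -0.003, 0.707]
ft_force: [-7.5, -0.9, 26.0]
grip_width: 0.0002
```

Same stop height (0.0606) and stiffness as blue. Lifting clear, then moving towards the robot's side for a free view.

Emit:
{"method": "jog_arm", "body": {"series": [[0,-5,0,0,0,0,1],[0,-15,0,0,0,0,1],[0,-35,0,0,0,0,1],[0,-60,0,0,0,0,1],[0,-90,0,0,0,0,1],[0,-125,0,0,0,0,1],[0,-165,0,0,0,0,1],[0,-205,0,0,0,0,1],[0,-245,0,0,0,0,1],[0,-285,0,0,0,0,1],[0,-285,0,0,0,0,1],[0,-285,0,0,0,0,1]]}}

```text
time: 11.98
position: [0.4535, 0.1927, 0.3425]
tool_rot: [0.707, -0.003, 0.003, -0.707]
ft_force: [-1.2, 0.5, -0.2]
grip_width: 0.0002
```

```bash
python3 - <<'E'
from h import *; from rig import *
o=get_obs(); print(o["position"],o["ft_force"],o["time"])
c=camera("top"); s=camera("side")
cv2.imwrite("pics/top9.png",cv2.resize(c["img"][:,:,::-1],(600,450)));cv2.imwrite("pics/side9.png",cv2.resize(s["img"][:,:,::-1],(800,600),interpolation=cv2.INTER_CUBIC))
a=np.linspace(0,2*np.pi,60); out=[]
for g,yw,l0 in(((.4663,-.1628),-.328,(.0015,0)),((.4577,.1917),-.008,(.0025,.002))):
    R=np.array([[np.cos(yw),-np.sin(yw)],[np.sin(yw),np.cos(yw)]]);t=.22
    l=np.c_[l0[0]+.019*np.cos(a)*np.cos(t),l0[1]+.019*np.sin(a)]; P=np.c_[l@R.T+g,.06+.019*np.cos(a)*np.sin(t)]
    p=proj(s,P); u,v=(p.mean(0)-[30,25]).astype(int)
    k=cv2.resize(s["img"][v:v+45,u:u+60,::-1],None,fx=6,fy=6,interpolation=cv2.INTER_NEAREST);k2=k.copy()
    cv2.polylines(k2,[((p-[u,v]+.5)*6).astype(int)],True,(0,255,0),1); out.append(np.hstack([k,k2]))
cv2.imwrite("pics/m9.png",np.vstack(out))
E
```

```text
[0.45345761 0.19265884 0.3425459 ] [-1.2362213   0.49453422 -0.22198313] 11.975
```

View pics/m9.png

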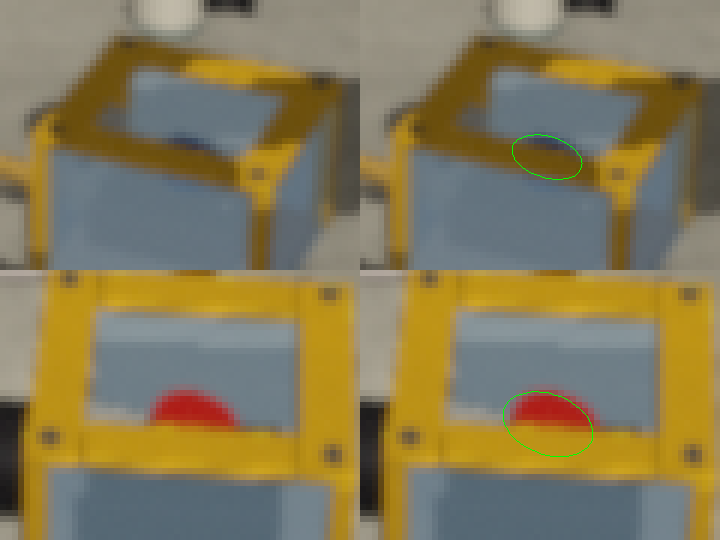

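View pics/side9.png

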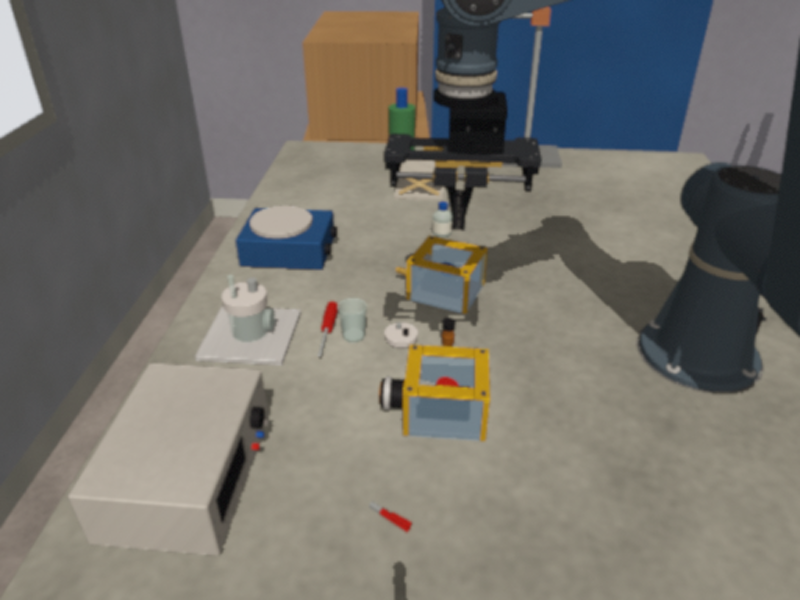

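View pics/top9.png

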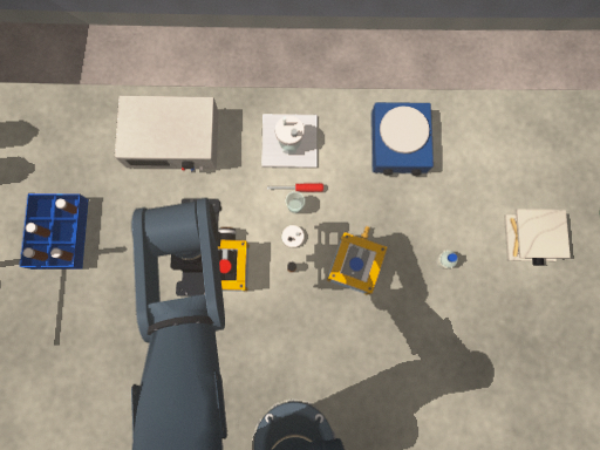

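Both pads sit where the fully-down outlines predict, and the loose objects and guards look unmoved. The hand is clear at z = 0.34, so I'm handing in.

```bash
python3 -c "
from rig import *
print(hand_in())"
```

```text
the job is handed in; nothing more can be done
None
```

I pressed the blue purge lever fully down first, then the red shutter lever. Both presses went straight down through the windows with the fingers shut, and the job was handed in at about 12 s of the 40 s allowed.

- **Levers:** each press ended against a hard stop, with about 25 N (blue) and 26 N (red) at a tool height of 60–61 mm. In the last side view, the visible top edges of both pads match the outlines predicted for fully down to about 1 pixel (roughly 2–3 mm). The frames hide the rest of each pad from that camera.
- **Guards and other items:** the planned clearance to the window edges was over 15 mm, against about 2 mm of measurement uncertainty. The force readings showed no sign of contact away from the pads. In the last pictures the loose items look unmoved. That was judged by eye, and the top view no longer shows the clip because the arm covers it.
- **Finish:** the hand was clear at 0.34 m with about zero force on it.
- **Disagreements:** the two cameras differed by about 2 mm on the guard positions and 4 mm on the red pad's sideways position, both within the clearance.

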